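# Load the last paint pot and set the paint warmer

### The job

Put the red-lidded paint pot into the empty place in the white paint warmer, beside the two containers already in it, standing upright and flat on the bottom; set it down gently, do not drop it or tip it over. Then turn the warmer's dial until its white pointer points at the red mark, and let go. The other two containers stay standing in the warmer, and everything else on the table stays where it is.

Things in the scene. Friction and masses are not known exactly. Their poses are not given: they have to be found in the camera images.
- warmer: White paint warmer, fixed block 150 (its x) by 390 (its y) by 60 mm high. Origin: centre of its underside. Open well: inside 78 (x) by 220 mm (y), centred at x = 0, y = +79 mm, floor 20 mm and rim 60 mm above the table; three containers fit in a row at y = +7, +79, +151 mm; which place is empty varies. The dial is on the flat top at x = 0, y = -116 mm.
- empty_place: Copper-coloured flat disc, 62 mm across, on the floor of the well, at the centre of the empty place. Origin: its centre, 20 mm above the table. About 6 to 9 mm are free between a pot centred here and its neighbours or the end wall, 7 mm to the long walls.
- pot_red: Loose paint pot, white with red band and red lid (stands on the table at the start): upright cylinder 64 mm in diameter, 100 mm tall, about 0.36 kg. Origin: centre of its underside, z up.
- pot_green: Paint pot of the same shape and size with green band and lid, already standing in the well. Origin: centre of its underside.
- tin_yellow: Yellow square tin, 62 by 62 mm, 96 mm tall with its steel cap, already standing in the well. Origin: centre of its underside.
- dial (a joint): Dial angle (rad), 0 to 4.71, growing clockwise seen from above, about a vertical axis; stays where left. Grey disc 84 mm across, 60 to 70 mm above the table, with a black bar grip 70 mm long, 20 mm wide, 70 to 110 mm above the table. White line on one half of the bar = pointer; at value q it lies at +135 degrees minus q (counter-clockwise positive) from the warmer's x axis.
- dial_grip (a point): On the dial's axis, in the middle of the bar grip, 94 mm above the table. Its x axis points along the bar to the pointer end.
- pointer_end (a point): End of the white pointer at the rim of the dial, 42 mm from the dial's axis.
- mark: Red mark, a flat bar 22 by 7 mm lying radially on the black face just outside the dial; its place round the dial varies. Origin: on the dial's axis, 61 mm above the table; its x axis points from the dial's axis to the mark. It does not move.
- mark_point (a point): Inner end of the red mark, 42 mm from the dial's axis: the pointer's end lies here when the dial is set right.
- pot_blue: Bystander: paint pot like the red one, but with blue band and lid, standing on the table near it. Origin: centre of its underside.
- palette: Bystander: flower-shaped white palette with coloured paint dishes, about 155 mm across, 22 mm high, on the table. Origin: centre of its underside.
- brush_pot: Bystander: blue ceramic pot, 76 mm across, 110 mm high, with brushes up to 235 mm high. Origin: centre of its underside.
- umbrella_hub: Bystander: turned wooden umbrella hub, 72 mm across, 68 mm high. Origin: centre of its underside.
- brush: Bystander: flat brush, 200 mm long, lying on the table. Origin: on its underside near the middle, handle to its -x.
- mug: Bystander: white mug, 80 mm across, 90 mm high. Origin: centre of its underside.

How it is judged (in metres and radians):
On the way, in this order (a step that is already met when the one before it is completed fails the run):
1. the red pot stands upright on the floor of the warmer's well beside the other two, and is let go (z of pot_red in the frame of warmer between 0.016 and 0.025 m and x of pot_red in the frame of warmer between -0.03 and 0.03 m and y of pot_red in the frame of warmer between -0.02 and 0.18 m and angle between each of pot_red, pot_green, tin_yellow's own z axis and vertical below 0.08 rad and z of pot_green in the frame of warmer between 0.016 and 0.025 m and x of pot_green in the frame of warmer between -0.03 and 0.03 m and y of pot_green in the frame of warmer between -0.02 and 0.18 m and z of tin_yellow in the frame of warmer between 0.016 and 0.025 m and x of tin_yellow in the frame of warmer between -0.03 and 0.03 m and y of tin_yellow in the frame of warmer between -0.02 and 0.18 m and contact force between the fingers and pot_red below 0.1 N and linear speed of pot_red below 0.05 m/s), for 0.2 s.
2. the dial's pointer is brought to the red mark (horizontal distance between pointer_end and mark_point below 0.005 m), for 0.2 s.
At the end, for the whole second after the job is handed in: The red pot, the green pot and the yellow tin all stand upright (within 0.08 rad) on the floor of the warmer's well (underside 16 to 25 mm above the table), released and at rest; the end of the dial's pointer is within 5 mm (about 7 degrees) of the red mark's inner end, and the dial is at rest (z of pot_red in the frame of warmer between 0.016 and 0.025 m and x of pot_red in the frame of warmer between -0.03 and 0.03 m and y of pot_red in the frame of warmer between -0.02 and 0.18 m and angle between each of pot_red, pot_green, tin_yellow's own z axis and vertical below 0.08 rad and z of pot_green in the frame of warmer between 0.016 and 0.025 m and x of pot_green in the frame of warmer between -0.03 and 0.03 m and y of pot_green in the frame of warmer between -0.02 and 0.18 m and z of tin_yellow in the frame of warmer between 0.016 and 0.025 m and x of tin_yellow in the frame of warmer between -0.03 and 0.03 m and y of tin_yellow in the frame of warmer between -0.02 and 0.18 m and contact force between the fingers and pot_red below 0.1 N and horizontal distance between pointer_end and mark_point below 0.005 m and linear speed of each of pot_red, pot_green, tin_yellow below 0.03 m/s and velocity of joint dial between -0.05 and 0.05 rad/s); the robot touches nothing.
It fails at once if the red pot is dropped: it moves faster than 0.5 m/s while the fingers are not holding it (a fall of about 13 mm) (linear speed of pot_red above 0.5 m/s and contact force between the fingers and pot_red below 0.3 N).
It fails at once if the red pot is tipped by more than 0.7 rad (angle between pot_red's own z axis and vertical above 0.7 rad).
It fails at once if a bystander on the table (blue pot, palette, brush pot, umbrella hub, brush, mug) is moved by more than 30 mm (distance of any of pot_blue, palette, brush_pot, umbrella_hub, brush, mug from where it was at the start of the episode above 0.03 m).
It also fails if it takes over 61 s, if anything falls off the work surface, if the arm or the gripper's body presses on something with over 40 N, if the wrist force passes 120 N, or if a joint passes its speed limit or range.

### The arm

A 6-joint arm with a two-finger parallel gripper is mounted at the origin on the work surface. World frame = base frame: x ahead of the robot, y to its left, z up, the work surface at z = 0. Lengths are in m, angles in degrees, forces in N, time in s.
With the tool pointing down it reaches from about 0.4 to 0.825 m from the base axis. Payload 7 kg.
Tool frame: the origin (TCP) lies at the very end of the fingers, on their centre line; the grasp point (between the pads) lies behind it (r.grasp_offset is the z of the grasp point in the tool frame, in m); z points along the fingers, y is the direction in which the jaws open and shut (so a half turn about z gives the same grasp; the last joint's range is limited). The gripper opens to 88 mm and grips with 3 to 60 N. Pads are 19 mm wide; open, the fingers measure 130 mm over their backs; the gripper's body (78 mm by 193 mm) begins 47 mm behind the grasp point.
Start: joints at [16.507, 20.546, 0.682, 0, -70.136, -16.507], TCP at [0.675, -0, 0.206] pointing down, gripper open.
Joint ranges: [-176.03, 176.03], [-82.01, 121.73], [-58.28, 71.71], [-173.87, 95.51], [-174.79, -0.11], [-173.66, 173.66]. Speed limits (degrees/s): [136.94, 136.94, 172.46, 180, 180, 180].

### API

Orientations are given as [roll, pitch, yaw] about the fixed x, y, z axes, in that order (R = Rz(yaw) Ry(pitch) Rx(roll)).
In Python, from plant import r gives the robot as it stands. The module is installed in compiled form; this text tells all that it offers.
- The arm moves only by the tool servo_tool, never from a script. Its argument "targets" is a list of rows, each an object of numbers: "dx", "dy", "dz": the shift along the world's x, y, z in cm; "spin": the turn about the world's z in rad; "grip": the opening in per cent of the stroke, from 0 (shut) to 100 (fully open). A call has exactly 10 rows; each row is the pose to reach, as a shift and turn from the pose commanded when the call began; what a row does not reach only later rows make up. A row lasts 1/12 s, in which the tool goes at most 41.7 mm and 7.16 degrees, less where a joint would pass 70% of its speed; a pose out of reach is approached as far as the arm can. A call with a gripper value outside its range is refused whole. The fingers move at their own pace and stop on an object; "squeeze" is the grip in N (left out, the last holds). Time passes only in rows, so rows that repeat a pose let the fingers close, or fill a call up. It gives the time, the measured TCP pose, the force and the opening at its end, in the units of the state.
- r.get_state(): the state, without advancing time (a new reading comes with each control period).
- r.capture(name): name is "scene" or "side" or "wrist"; returns the picture (480x640x3 uint8, blue, green, red); there is no depth.
- r.get_calibration(name): a dict with "K" (3x3 intrinsics, pixels), "extrinsics" (4x4, takes a point from camera to world coordinates). Camera axes: x right, y down, z forward; pixel columns grow to the right and rows downward; lengths in m; the calibration is good to about 2 mm. The wrist camera is an equidistant fisheye: a pixel r from the principal point sees the ray r / f radians off the axis. A picture is of the moment at which its call begins: read the wrist's pose just before it. get_calibration takes no time and is no camera call; for the wrist camera it gives the pose at the moment of the call.
- r.close_job(): hands the job in, once; it reports no verdict.
Trained networks look in the newest picture that a camera, given by its name, has taken for a name from the list of things; names that differ only in an ending like _2 or _b are one class to them, and where a whole thing is asked for, a point or a joint stands for the part that bears it (a point fixed in the world has none). Each returns a list of dicts, best first, with "p" (0 to 1); they miss things now and then, are a little off and sometimes report something else, mostly with a low value. They report only what shows in the picture. A call takes as long as a camera call.
- r.cut_out(name, camera): "mask" (480x640 bool, what is visible of it) and "extent" ([left, top, right, bottom] in pixels, round what is visible of it).
The state is a dict: "time_s": time; "joints": joint angles; "qd": joint speeds; "joint_torque": joint torques, N m; "tcp_pos": TCP position; "eef_rot": TCP orientation; "contact_force": force on the tool from outside, world axes, zero at the start; "moment": the same for the moment, N m; "gripper_width": finger opening in m.
Only numpy, scipy, OpenCV 4.12 (cv2) and the standard library are available. Lean on these libraries where they do the work, as an engineer would, in place of code of your own. Each camera call takes 0.05 s, during which the arm holds its last target. There are 200 camera calls.

## Working session

There is one attempt and no reset: what is moved stays moved. The work goes in short steps, Python scripts to look and compute and a tool call to move; the robot and the scene stay as the last step left them, time stands still between calls to the robot, and variables do not carry over. Pictures are saved under pics/ and viewed, about 8 in all and at most 12, crops included, and the job is handed in when it is done.

Besides the shell and the picture viewer there is one more tool, called after ">>>" as a command line: name --argument value ..., lists and objects as JSON in quotes. servo_tool: Moves the arm, as the interface text tells. Its arguments: {"type":"object","properties":{"targets":{"type":"array"},"squeeze":{"type":"number"}},"required":["targets"]}

```bash
mkdir -p pics
cat > h.py <<'E'
import numpy as np, cv2
from plant import r
def ray(cam,u,v,cal=None):
    c=cal or r.get_calibration(cam); K=np.array(c["K"]);T=np.array(c["extrinsics"])
    x=(u-K[0,2])/K[0,0]; y=(v-K[1,2])/K[1,1]
    if cam=="wrist":
        t=np.hypot(x,y); s=np.sin(t)/t if t>1e-9 else 1; d=np.array([x*s,y*s,np.cos(t)])
    else: d=np.array([x,y,1.]); d/=np.linalg.norm(d)
    return T[:3,3],T[:3,:3]@d
def onz(cam,u,v,z,cal=None):
    o,d=ray(cam,u,v,cal); return o+d*(z-o[2])/d[2]
def proj(cam,P,cal=None):
    c=cal or r.get_calibration(cam); K=np.array(c["K"]);T=np.array(c["extrinsics"])
    p=T[:3,:3].T@(np.array(P)-T[:3,3])
    if cam=="wrist":
        t=np.arctan2(np.hypot(p[0],p[1]),p[2]); q=p[:2]/max(1e-9,np.hypot(p[0],p[1]))*t
    else: q=p[:2]/p[2]
    return np.array([K[0,0]*q[0]+K[0,2],K[1,1]*q[1]+K[1,2]])
def tri(rays):
    A=np.zeros((3,3));b=np.zeros(3)
    for o,d in rays:
        M=np.eye(3)-np.outer(d,d);A+=M;b+=M@o
    return np.linalg.solve(A,b)
E
python3 - <<'E'
from h import *
ims={}
for c in("scene","side","wrist"):
    ims[c]=r.capture(c); cv2.imwrite(f"pics/{c}0.png",ims[c])
    for n in("pot_red","warmer","empty_place","pot_green","tin_yellow","dial_grip","mark","pot_blue"):
        for k in r.cut_out(n,c)[:1]: print(c,n,round(k["p"],2),[int(x) for x in k["extent"]],int(k["mask"].sum()))
    print(np.round(r.get_calibration(c)["extrinsics"],3).tolist(),np.round(r.get_calibration(c)["K"],0).tolist())
print(r.get_state(),r.grasp_offset)
E
```

```text
scene warmer 0.88 [223, 208, 347, 337] 6045
scene empty_place 0.74 [276, 261, 298, 275] 209
scene pot_green 0.86 [292, 221, 313, 262] 806
scene pot_blue 0.55 [379, 190, 401, 227] 414
[[0.732, 0.509, -0.452, 1.273], [0.681, -0.546, 0.488, -0.775], [0.001, -0.665, -0.746, 1.25], [0.0, 0.0, 0.0, 1.0]] [[566.0, 0.0, 317.0], [0.0, 566.0, 244.0], [0.0, 0.0, 1.0]]
side pot_red 0.57 [264, 189, 285, 225] 648
side warmer 0.93 [267, 227, 381, 336] 5398
side empty_place 0.68 [327, 269, 356, 302] 705
side pot_green 0.72 [298, 229, 322, 268] 823
side tin_yellow 0.66 [281, 221, 312, 256] 461
side dial_grip 0.94 [326, 270, 358, 300] 737
side pot_blue 0.61 [303, 186, 322, 221] 665
[[0.969, -0.143, 0.203, 0.237], [-0.248, -0.533, 0.809, -1.386], [-0.008, -0.834, -0.552, 1.042], [0.0, 0.0, 0.0, 1.0]] [[599.0, 0.0, 328.0], [0.0, 599.0, 234.0], [0.0, 0.0, 1.0]]
wrist warmer 0.79 [353, 1, 553, 291] 29683
wrist empty_place 0.84 [430, 90, 491, 146] 2554
wrist pot_green 0.79 [443, 158, 547, 237] 6484
wrist tin_yellow 0.84 [450, 227, 540, 304] 3789
wrist dial_grip 0.8 [402, 0, 489, 33] 1879
[[-1.0, -0.001, -0.0, 0.675], [-0.002, 0.964, 0.264, -0.071], [-0.0, 0.264, -0.964, 0.385], [0.0, 0.0, 0.0, 1.0]] [[372.0, 0.0, 323.0], [0.0, 372.0, 236.0], [0.0, 0.0, 1.0]]
{'time_s': 1.35, 'joints': array([ 1.65074674e+01,  2.05450788e+01,  6.80925569e-01, -1.19978735e-03,
       -7.01352040e+01, -1.65095528e+01]), 'qd': array([-0.07523806, -0.03358996,  0.0069593 , -0.02193026, -0.0689558 ,
       -0.0771011 ]), 'joint_torque': array([ 3.50915754e-03, -5.82391548e+01,  2.93297088e+01,  7.00255573e+00,
        1.25903983e-02,  5.84909162e-05]), 'tcp_pos': array([ 6.74969588e-01, -6.34504353e-06,  2.05964077e-01]), 'eef_rot': array([-1.79999704e+02,  1.26455517e-03, -9.00024930e+01]), 'contact_force': array([-0.09268026, -0.45977245,  0.28269392]), 'moment': array([0.09425278, 0.05307787, 0.03204429]), 'gripper_width': 0.0873146677750594} -0.0188
```

View pics/scene0.png

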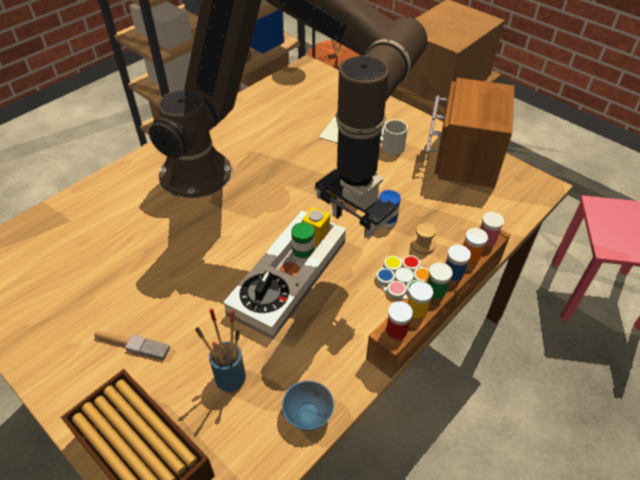

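View pics/wrist0.png

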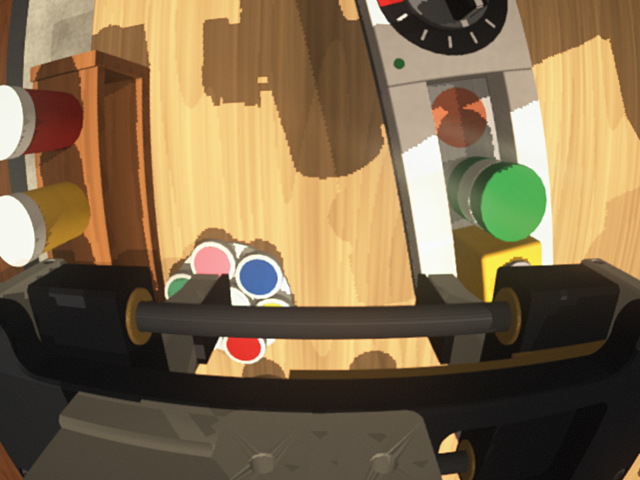

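The scene shows the warmer with its dial at (265,292), mark at (283,299), empty place at (288,267) next to green, then yellow at the far end. The red pot is hidden behind the arm. The wrist view shows the empty place at (460,117).

Run:
```python
from h import *
im=cv2.imread("pics/side0.png"); cv2.imwrite("pics/side0c.png",cv2.resize(im[150:360,220:430],(800,800))[:600]if 0 else cv2.resize(im[170:345,230:430],(685,600),interpolation=cv2.INTER_CUBIC))
ctr=lambda e:((e[0]+e[2])/2,(e[1]+e[3])/2)
for n,e,h in(("red",(264,189,285,225),.05),("blue",(303,186,322,221),.05),("green",(298,229,322,268),.07),("dial",(326,270,358,300),.085)):
    print(n,onz("side",*ctr(e),h))
print("empty w",onz("wrist",460,117,.02),"green w",onz("wrist",507,202,.12),"green s",onz("scene",302,241,.07),"blue s",onz("scene",390,208,.05), "empty s", onz("scene",287,268,.02))
print("dial s",onz("scene",264,292,.07),"mark s",onz("scene",283,299,.06))
for uv in((374,0),(430,295),(550,180)): print(uv,onz("wrist",*uv,.06))
```

```text
red [0.47434916 0.26532913 0.05      ]
blue [0.5978019  0.25496415 0.05      ]
green [ 0.52663711 -0.02062549  0.07      ]
dial [ 0.56483127 -0.22255547  0.085     ]
empty w [ 0.53634006 -0.096023    0.02      ] green w [ 0.52984336 -0.02640434  0.12      ] green s [ 0.51887111 -0.02488044  0.07      ] blue s [0.60712805 0.26482608 0.05      ] empty s [ 0.52689294 -0.0951817   0.02      ]
dial s [ 0.57039415 -0.22044798  0.07      ] mark s [ 0.61689139 -0.19776378  0.06      ]
(374, 0) [ 0.63016963 -0.19774385  0.06      ]
(430, 295) [0.56916996 0.07827909 0.06      ]
(550, 180) [ 0.44745158 -0.04043273  0.06      ]
```

View pics/side0c.png

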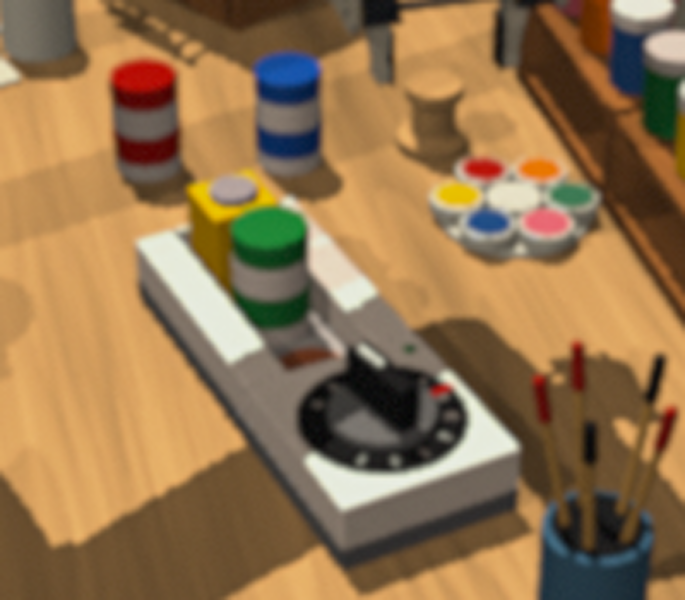

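Side view: red pot at left with blue ~12 cm from it in x; pointer (white end) sits toward the upper-left of the bar, red mark at the right. I'll move toward the red pot and look from close by.

>>> servo_tool --targets '[{"dx":-2.2,"dy":3.3},{"dx":-4.4,"dy":6.6},{"dx":-6.6,"dy":9.9},{"dx":-8.8,"dy":13.2},{"dx":-11,"dy":16.5},{"dx":-13.2,"dy":19.8},{"dx":-15.4,"dy":23.1},{"dx":-17.6,"dy":26.4},{"dx":-20,"dy":30},{"dx":-20,"dy":30}]'

```text
validation failed for argument at $.ta...
```

Run:
```python
from h import *
print(r.get_state()["tcp_pos"],r.get_state()["eef_rot"],r.get_state()["time_s"])
cal=r.get_calibration("wrist")
for c in("wrist","scene"):
    im=r.capture(c); cv2.imwrite(f"pics/{c}1.png",im)
    for n in("pot_red","pot_blue","mug","tin_yellow","pot_green","dial_grip","mark","empty_place"):
        for k in r.cut_out(n,c)[:2]:
            if k["p"]<.3: continue
            e=k["extent"]; m=np.argwhere(k["mask"]).mean(0)[::-1]
            print(c,n,round(k["p"],2),[int(x) for x in e],m.round(1),onz(c,*m,.05,cal if c=="wrist" else None).round(3))
```

```text
[ 6.74969588e-01 -6.34504353e-06  2.05964077e-01] [-1.79999704e+02  1.26455517e-03 -9.00024930e+01] 1.35
wrist pot_red 0.54 [453, 434, 459, 440] [457.2 435.2] [0.497 0.293 0.05 ]
wrist pot_blue 0.64 [401, 3, 488, 31] [448.2  12.1] [ 0.558 -0.196  0.05 ]
wrist tin_yellow 0.87 [449, 226, 540, 306] [488.7 257.8] [0.505 0.044 0.05 ]
wrist pot_green 0.57 [445, 157, 546, 238] [496.4 195.6] [ 0.505 -0.021  0.05 ]
wrist dial_grip 0.69 [401, 2, 488, 28] [448.4  11.9] [ 0.558 -0.197  0.05 ]
wrist dial_grip 0.33 [354, 0, 555, 294] [451.1 108.5] [ 0.557 -0.101  0.05 ]
wrist mark 0.6 [455, 432, 459, 443] [457.  434.7] [0.498 0.292 0.05 ]
wrist mark 0.46 [375, 1, 398, 9] [387.    1.9] [ 0.617 -0.201  0.05 ]
wrist empty_place 0.86 [431, 88, 488, 146] [458.8 116.6] [ 0.549 -0.094  0.05 ]
scene pot_red 0.68 [223, 210, 346, 339] [280.  282.4] [ 0.567 -0.16   0.05 ]
scene pot_blue 0.82 [378, 190, 400, 224] [391.1 204.1] [0.599 0.28  0.05 ]
scene mug 0.66 [379, 115, 412, 156] [394.2 136.7] [0.404 0.548 0.05 ]
scene tin_yellow 0.64 [299, 208, 332, 244] [318.1 223.1] [0.492 0.071 0.05 ]
scene tin_yellow 0.33 [247, 270, 281, 304] [264.  289.5] [ 0.553 -0.205  0.05 ]
scene pot_green 0.71 [223, 207, 346, 338] [280.7 281.4] [ 0.565 -0.156  0.05 ]
scene pot_green 0.68 [291, 221, 316, 260] [302.6 240.8] [ 0.507 -0.01   0.05 ]
scene dial_grip 0.62 [247, 272, 281, 305] [264.5 289.8] [ 0.554 -0.205  0.05 ]
scene dial_grip 0.34 [377, 254, 426, 299] [400.5 275. ] [0.787 0.08  0.05 ]
scene empty_place 0.66 [278, 261, 294, 275] [290.  267.7] [ 0.55  -0.105  0.05 ]
```

View pics/wrist1.png

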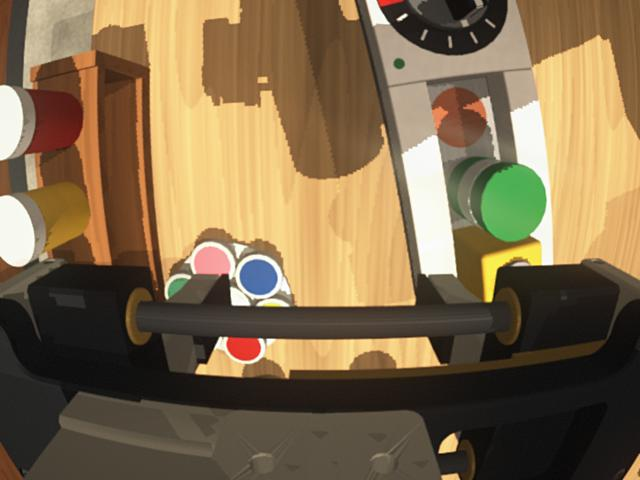

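The move was refused, so nothing moved and the picture is unchanged. The rows probably need every field.

>>> servo_tool --targets '[{"dx":-2.2,"dy":3.3,"dz":0,"spin":0,"grip":100},{"dx":-4.4,"dy":6.6,"dz":0,"spin":0,"grip":100},{"dx":-6.6,"dy":9.9,"dz":0,"spin":0,"grip":100},{"dx":-8.8,"dy":13.2,"dz":0,"spin":0,"grip":100},{"dx":-11,"dy":16.5,"dz":0,"spin":0,"grip":100},{"dx":-13.2,"dy":19.8,"dz":0,"spin":0,"grip":100},{"dx":-15.4,"dy":23.1,"dz":0,"spin":0,"grip":100},{"dx":-17.6,"dy":26.4,"dz":0,"spin":0,"grip":100},{"dx":-20,"dy":30,"dz":0,"spin":0,"grip":100},{"dx":-20,"dy":30,"dz":0,"spin":0,"grip":100}]'

```text
time_s: 3.08
tcp_pos: [0.4721, 0.3047, 0.2063]
eef_rot: [-180.0, 0.1, -89.8]
contact_force: [0.4, -1.6, 0.6]
gripper_width: 0.0879
```

Run:
```python
from h import *
cal=r.get_calibration("wrist")
for c in("wrist","scene","side"):
    im=r.capture(c); cv2.imwrite(f"pics/{c}1.png",im)
    for n in("pot_red","pot_blue","tin_yellow","mark","dial_grip","empty_place"):
        for k in r.cut_out(n,c)[:2]:
            if k["p"]<.3: continue
            e=k["extent"]; m=np.argwhere(k["mask"]).mean(0)[::-1]
            print(c,n,round(k["p"],2),[int(x) for x in e],m.round(1),onz(c,*m,.05,cal if c=="wrist" else None).round(3))
print(r.get_state()["tcp_pos"],r.get_state()["eef_rot"],r.get_state()["time_s"])
```

```text
wrist pot_red 0.63 [288, 155, 363, 245] [325.2 198.5] [0.47 0.29 0.05]
wrist pot_blue 0.59 [132, 134, 228, 213] [177.9 170.4] [0.61  0.262 0.05 ]
scene pot_red 0.67 [349, 164, 369, 203] [359.6 183.6] [0.47  0.286 0.05 ]
scene pot_blue 0.58 [377, 189, 400, 223] [388.1 207.6] [0.602 0.262 0.05 ]
scene tin_yellow 0.66 [303, 203, 332, 241] [318.5 221.9] [0.489 0.075 0.05 ]
scene dial_grip 0.83 [249, 272, 281, 302] [264.2 289.3] [ 0.552 -0.205  0.05 ]
scene empty_place 0.51 [277, 263, 297, 275] [290.3 268. ] [ 0.552 -0.106  0.05 ]
scene empty_place 0.44 [410, 224, 436, 254] [424.  238.7] [0.756 0.232 0.05 ]
side pot_red 0.82 [262, 188, 283, 222] [271.7 204.6] [0.468 0.282 0.05 ]
side pot_blue 0.87 [303, 185, 324, 223] [313.8 203.6] [0.602 0.254 0.05 ]
side pot_blue 0.56 [218, 155, 249, 187] [238.4 172. ] [0.393 0.539 0.05 ]
side tin_yellow 0.67 [284, 225, 310, 255] [293.4 234.4] [0.501 0.093 0.05 ]
side tin_yellow 0.35 [380, 271, 425, 371] [403.4 327.5] [ 0.676 -0.378  0.05 ]
side dial_grip 0.63 [326, 266, 354, 304] [340.2 287.9] [ 0.569 -0.191  0.05 ]
side empty_place 0.57 [308, 272, 330, 279] [318.4 274.3] [ 0.527 -0.118  0.05 ]
side empty_place 0.49 [302, 186, 323, 222] [313.3 203.2] [0.601 0.256 0.05 ]
[0.47495886 0.30004611 0.20597615] [-1.79998777e+02  3.12214106e-03 -8.99943809e+01] 4.1333
```

View pics/wrist1.png

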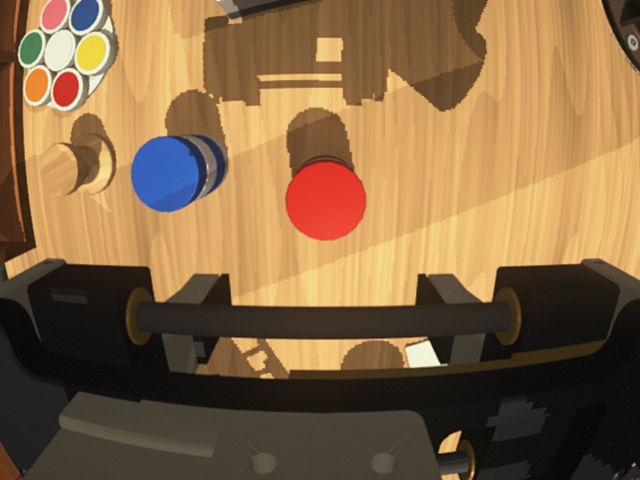

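The wrist picture shows the red lid centred at (326,199), blue lid at (168,173), no obstruction around red.

Run:
```python
from h import *
print("lid wrist z.1",onz("wrist",326,199.5,.1), "blue", onz("wrist",168,173,.1))
# lid top centre in fixed views: red mask top ellipse, from the saturated red
for c in("scene","side"):
    im=cv2.imread(f"pics/{c}1.png"); m=r.cut_out("pot_red",c)[0]; e=[int(x) for x in m["extent"]]
    p=onz("wrist",326,199.5,.1); pr=proj(c,p); top=proj(c,p+[0,0,0]); bot=proj(c,p-[0,0,.1])
    print(c,"ext",e,"pred top c",pr.round(1),"bot",bot.round(1))
    print("tri",tri([ray("wrist",326,199.5),ray(c,(e[0]+e[2])/2,e[1]+4.5)]).round(4))
```

```text
lid wrist z.1 [0.4725039  0.27770148 0.1       ] blue [0.60105029 0.25417805 0.1       ]
scene ext [349, 164, 369, 203] pred top c [359.5 173.1] bot [357.7 196.8]
tri [0.4725 0.274  0.1208]
side ext [262, 188, 283, 222] pred top c [272.4 191.7] bot [274.1 218.3]
tri [0.4727 0.2782 0.0968]
```

>>> servo_tool --targets '[{"dx":-0.3,"dy":-2.3,"dz":0,"spin":0,"grip":100},{"dx":-0.3,"dy":-2.3,"dz":-3,"spin":0,"grip":100},{"dx":-0.3,"dy":-2.3,"dz":-6,"spin":0,"grip":100},{"dx":-0.3,"dy":-2.3,"dz":-9,"spin":0,"grip":100},{"dx":-0.3,"dy":-2.3,"dz":-11,"spin":0,"grip":100},{"dx":-0.3,"dy":-2.3,"dz":-13,"spin":0,"grip":100},{"dx":-0.3,"dy":-2.3,"dz":-14.5,"spin":0,"grip":100},{"dx":-0.3,"dy":-2.3,"dz":-15.2,"spin":0,"grip":100},{"dx":-0.3,"dy":-2.3,"dz":-15.2,"spin":0,"grip":100},{"dx":-0.3,"dy":-2.3,"dz":-15.2,"spin":0,"grip":100}]'

```text
time_s: 5.07
tcp_pos: [0.4722, 0.2772, 0.0543]
eef_rot: [-180.0, -0.0, -90.0]
contact_force: [1.1, -0.3, -0.3]
gripper_width: 0.0877
```

>>> servo_tool --targets '[{"dx":0,"dy":0,"dz":0,"spin":0,"grip":60},{"dx":0,"dy":0,"dz":0,"spin":0,"grip":60},{"dx":0,"dy":0,"dz":0,"spin":0,"grip":60},{"dx":0,"dy":0,"dz":0,"spin":0,"grip":60},{"dx":0,"dy":0,"dz":0,"spin":0,"grip":60},{"dx":0,"dy":0,"dz":0,"spin":0,"grip":60},{"dx":0,"dy":0,"dz":0,"spin":0,"grip":60},{"dx":0,"dy":0,"dz":0,"spin":0,"grip":60},{"dx":0,"dy":0,"dz":0,"spin":0,"grip":60},{"dx":0,"dy":0,"dz":0,"spin":0,"grip":60}]' --squeeze 20

```text
time_s: 5.9
tcp_pos: [0.472, 0.2772, 0.0545]
eef_rot: [-180.0, 0.0, -90.0]
contact_force: [-3.1, 0.3, 6.9]
gripper_width: 0.0637
```

>>> servo_tool --targets '[{"dx":0,"dy":0,"dz":1,"spin":0,"grip":60},{"dx":0,"dy":0,"dz":3,"spin":0,"grip":60},{"dx":0,"dy":0,"dz":6,"spin":0,"grip":60},{"dx":0,"dy":0,"dz":9,"spin":0,"grip":60},{"dx":0,"dy":0,"dz":12,"spin":0,"grip":60},{"dx":0,"dy":0,"dz":15,"spin":0,"grip":60},{"dx":0,"dy":0,"dz":16.5,"spin":0,"grip":60},{"dx":0,"dy":-1,"dz":17,"spin":0.05,"grip":60},{"dx":0.5,"dy":-3,"dz":17,"spin":0.1,"grip":60},{"dx":1,"dy":-5,"dz":17,"spin":0.2,"grip":60}]' --squeeze 25

```text
time_s: 6.73
tcp_pos: [0.4817, 0.2267, 0.2247]
eef_rot: [-180.0, 0.0, -78.4]
contact_force: [0.1, -0.2, -3.1]
gripper_width: 0.0633
```

>>> servo_tool --targets '[{"dx":0.7,"dy":-2.5,"dz":0,"spin":0,"grip":60},{"dx":1.4,"dy":-5,"dz":0,"spin":0,"grip":60},{"dx":2.1,"dy":-7.5,"dz":0,"spin":0,"grip":60},{"dx":2.8,"dy":-10,"dz":0,"spin":0,"grip":60},{"dx":3.5,"dy":-12.5,"dz":0,"spin":0,"grip":60},{"dx":4.2,"dy":-15,"dz":0,"spin":0,"grip":60},{"dx":4.6,"dy":-17,"dz":0,"spin":0,"grip":60},{"dx":5,"dy":-18.5,"dz":0,"spin":0,"grip":60},{"dx":5,"dy":-19,"dz":0,"spin":0,"grip":60},{"dx":5,"dy":-19,"dz":0,"spin":0,"grip":60}]'

```text
time_s: 7.57
tcp_pos: [0.5316, 0.0358, 0.2239]
eef_rot: [180.0, -0.0, -78.7]
contact_force: [0.8, -0.0, -2.1]
gripper_width: 0.0633
```

Run:
```python
from h import *
cal=r.get_calibration("wrist")
print(r.get_state()["tcp_pos"],r.get_state()["eef_rot"],r.get_state()["time_s"])
np.savez("cal2.npz",K=cal["K"],extrinsics=cal["extrinsics"])
for c in("wrist",):
    im=r.capture(c); cv2.imwrite(f"pics/{c}2.png",im)
    for n in("pot_red","pot_green","tin_yellow","mark","dial_grip","empty_place"):
        for k in r.cut_out(n,c)[:2]:
            if k["p"]<.3: continue
            e=k["extent"]; m=np.argwhere(k["mask"]).mean(0)[::-1]
            print(c,n,round(k["p"],2),[int(x) for x in e],m.round(1),onz(c,*m,.02,cal).round(3))
```

```text
[0.53161629 0.03577319 0.22390506] [ 1.79956946e+02 -6.36176991e-04 -7.86573528e+01] 7.5667
wrist pot_red 0.86 [251, 212, 395, 371] [323.7 291.7] [0.511 0.133 0.02 ]
wrist pot_green 0.64 [310, 116, 392, 191] [350.3 153.3] [ 0.515 -0.023  0.02 ]
wrist pot_green 0.46 [312, 192, 387, 271] [360.2 215.6] [0.49  0.039 0.02 ]
wrist tin_yellow 0.8 [309, 192, 389, 272] [360.  215.4] [0.491 0.039 0.02 ]
wrist dial_grip 0.55 [309, 113, 393, 192] [350.3 153.3] [ 0.515 -0.023  0.02 ]
wrist empty_place 0.8 [312, 54, 377, 108] [342.1  80. ] [ 0.538 -0.096  0.02 ]
```

View pics/wrist2.png

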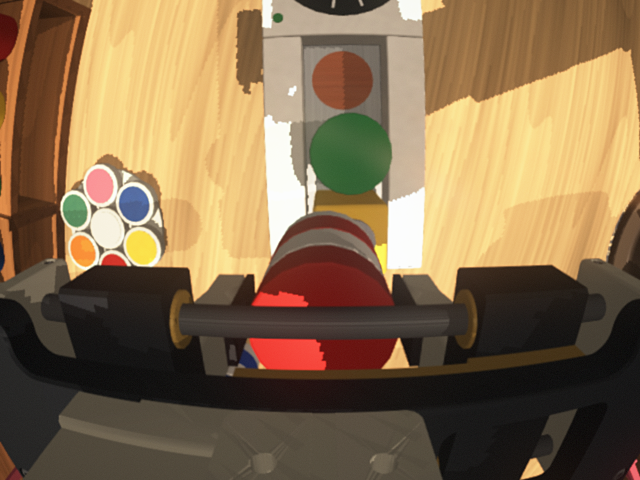

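Run:
```python
from h import *
c=dict(np.load("cal2.npz")); c0=c
T=np.array([.5316,.0358,.2239])
e=onz("wrist",342,80.5,.02,c); g=onz("wrist",350.5,154,.12,c)
print("empty",e,"green",g, g-e, np.linalg.norm((g-e)[:2]), np.degrees(np.arctan2(-(g-e)[0],(g-e)[1])))
for v in(60,100): 
    a=onz("wrist",303,v,.06,c);b=onz("wrist",387,v,.06,c);print("rim",a,b,(a+b)/2,np.linalg.norm(a-b))
a=onz("wrist",266,60,.06,c);b=onz("wrist",267,240,.06,c);d=b-a;print("L edge yaw",np.degrees(np.arctan2(-d[0],d[1])))
a=onz("wrist",424,60,.06,c);b=onz("wrist",421,240,.06,c);d=b-a;print("R edge yaw",np.degrees(np.arctan2(-d[0],d[1])))
# empty triangulated from scene
print(tri([ray("wrist",342,80.5,c),ray("scene",287,268)]))
# held pot outline predicted vs seen (bottom circle z .169, lid z .269) centred at TCP
t=np.linspace(0,2*np.pi,72)
for z in(.169,.269):
    q=np.array([proj("wrist",[T[0]+.032*np.cos(k),T[1]+.032*np.sin(k),z],c) for k in t]);print(z,q.min(0).round(),q.max(0).round())
im=cv2.imread("pics/wrist2.png")
cv2.imwrite("pics/w2c.png",cv2.resize(im[20:270,230:450],(660,600)[:2] if 0 else (528,600)))
```

```text
empty [ 0.53806419 -0.09498084  0.02      ] green [ 0.52238381 -0.02517529  0.12      ] [-0.01568037  0.06980555  0.1       ] 0.07154501184091358 12.660168298958041
rim [ 0.5774697  -0.10079458  0.06      ] [ 0.50236867 -0.11747828  0.06      ] [ 0.53991918 -0.10913643  0.06      ] 0.07693185608410731
rim [ 0.56994093 -0.06366786  0.06      ] [ 0.49487168 -0.07998358  0.06      ] [ 0.53240631 -0.07182572  0.06      ] 0.07682184504344255
L edge yaw 10.753833515747559
R edge yaw 12.20113976924076
[ 0.53486716 -0.09666834  0.02715895]
0.169 [274. 198.] [371. 291.]
0.269 [245. 242.] [401. 380.]
```

Run:
```python
from h import *
c=dict(np.load("cal2.npz")); T=np.array([.5316,.0358,.2239])
im=cv2.imread("pics/wrist2.png"); im=cv2.resize(im[190:390,220:430],None,fx=3.8,fy=3,interpolation=cv2.INTER_CUBIC)
t=np.linspace(0,2*np.pi,72)
for z,col in((.169,(255,255,0)),(.269,(0,255,0))):
    q=np.array([proj("wrist",[T[0]+.032*np.cos(k),T[1]+.032*np.sin(k),z],c) for k in t])
    cv2.polylines(im,[((q-[220,190])*[3.8,3]).astype(int)],True,col,1)
cv2.imwrite("pics/w2d.png",im)
```

```text
(no output)
```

View pics/w2d.png

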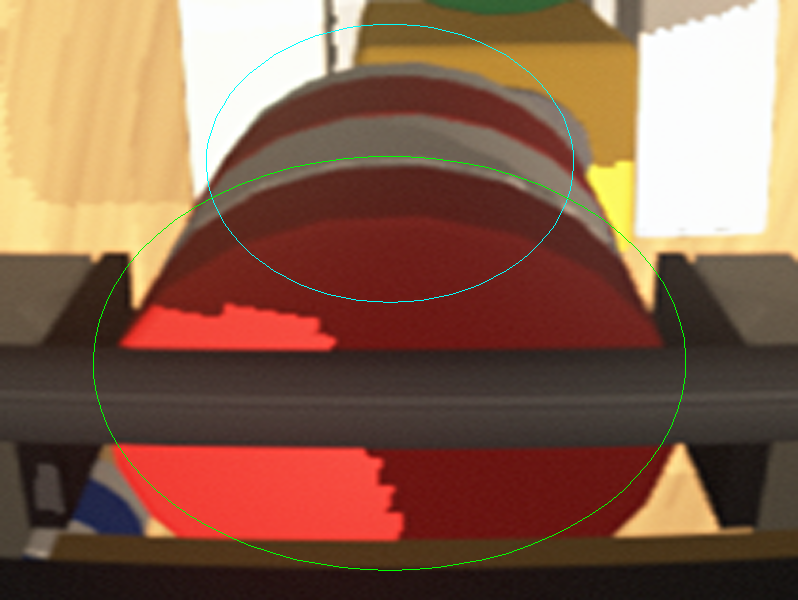

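The held pot shows about 5–6 mm toward +y of the TCP (I'd used a calibration from after the arm settled), so I correct for that when placing.

>>> servo_tool --targets '[{"dx":0.1,"dy":-2.5,"dz":0,"spin":0.005,"grip":60},{"dx":0.2,"dy":-5,"dz":0,"spin":0.005,"grip":60},{"dx":0.3,"dy":-7.5,"dz":0,"spin":0.005,"grip":60},{"dx":0.4,"dy":-10,"dz":0,"spin":0.005,"grip":60},{"dx":0.5,"dy":-12,"dz":0,"spin":0.005,"grip":60},{"dx":0.6,"dy":-13.2,"dz":0,"spin":0.005,"grip":60},{"dx":0.65,"dy":-13.7,"dz":0,"spin":0.005,"grip":60},{"dx":0.65,"dy":-13.7,"dz":-1,"spin":0.005,"grip":60},{"dx":0.65,"dy":-13.7,"dz":-2.5,"spin":0.005,"grip":60},{"dx":0.65,"dy":-13.7,"dz":-3,"spin":0.005,"grip":60}]'

```text
time_s: 8.75
tcp_pos: [0.5373, -0.099, 0.1914]
eef_rot: [179.9, 0.1, -78.3]
contact_force: [-1.3, -0.5, -3.7]
gripper_width: 0.0634
```

Run:
```python
from h import *
ims=[r.capture(c) for c in("scene","side")]
s=r.get_state();print(s["tcp_pos"],s["eef_rot"],s["time_s"],s["contact_force"])
T=s["tcp_pos"]; zb=T[2]-.0545
P=np.array([T[0]-.001,T[1]+.005])
t=np.linspace(0,2*np.pi,72); out=[]
for c,im in zip(("scene","side"),ims):
    ctr=proj(c,[.5375,-.0955,.08]).astype(int); x0,y0=ctr[0]-50,ctr[1]-75
    cr=cv2.resize(im[y0:y0+150,x0:x0+100],None,fx=4,fy=4,interpolation=cv2.INTER_CUBIC)
    for (q,z,R,col) in((P,zb,.032,(255,255,0)),((.5375,-.0955),.02,.031,(0,255,0)),((.523,-.0255),.12,.032,(255,0,255))):
        pts=np.array([proj(c,[q[0]+R*np.cos(k),q[1]+R*np.sin(k),z]) for k in t])
        cv2.polylines(cr,[((pts-[x0,y0])*4).astype(int)],True,col,1)
    out.append(cr)
cv2.imwrite("pics/hov.png",np.hstack(out))
```

```text
[ 0.5375238  -0.09922289  0.19236859] [ 1.79832864e+02  2.96952190e-02 -7.82095590e+01] 8.85 [ 0.20917529 -0.02185996 -2.66897733]
```

View pics/hov.png

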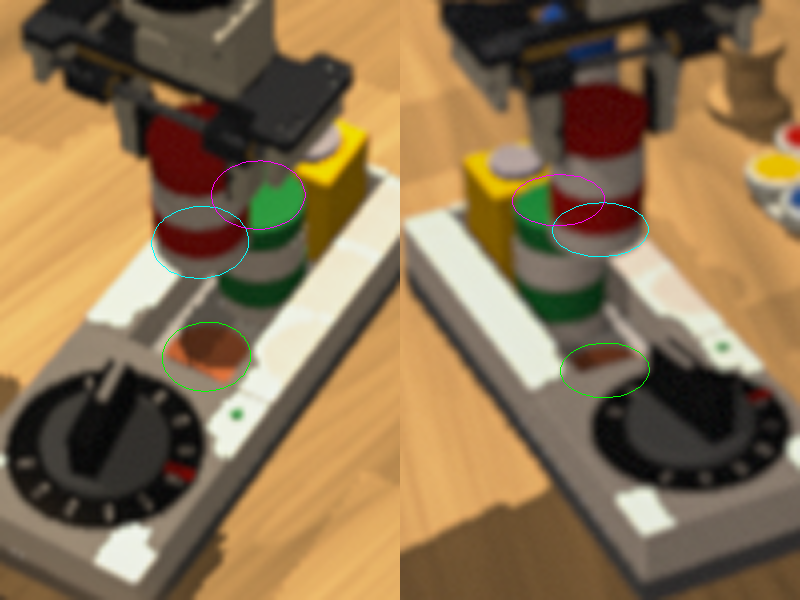

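Overlays agree: held pot bottom (cyan), empty place (green circle) and green pot lid align within about 2 mm; the mark is at right of the dial, the pointer at top. Descending.

>>> servo_tool --targets '[{"dx":0.1,"dy":-0.15,"dz":-0.5,"spin":0,"grip":60},{"dx":0.1,"dy":-0.15,"dz":-2,"spin":0,"grip":60},{"dx":0.1,"dy":-0.15,"dz":-3.5,"spin":0,"grip":60},{"dx":0.1,"dy":-0.15,"dz":-5,"spin":0,"grip":60},{"dx":0.1,"dy":-0.15,"dz":-6.5,"spin":0,"grip":60},{"dx":0.1,"dy":-0.15,"dz":-8,"spin":0,"grip":60},{"dx":0.1,"dy":-0.15,"dz":-9.2,"spin":0,"grip":60},{"dx":0.1,"dy":-0.15,"dz":-10.2,"spin":0,"grip":60},{"dx":0.1,"dy":-0.15,"dz":-11,"spin":0,"grip":60},{"dx":0.1,"dy":-0.15,"dz":-11.2,"spin":0,"grip":60}]'

```text
time_s: 9.68
tcp_pos: [0.5391, -0.1014, 0.0809]
eef_rot: [179.9, 0.0, -78.2]
contact_force: [0.2, -0.8, -2.6]
gripper_width: 0.0638
```

>>> servo_tool --targets '[{"dx":0,"dy":0,"dz":-0.1,"spin":0,"grip":60},{"dx":0,"dy":0,"dz":-0.2,"spin":0,"grip":60},{"dx":0,"dy":0,"dz":-0.3,"spin":0,"grip":60},{"dx":0,"dy":0,"dz":-0.4,"spin":0,"grip":60},{"dx":0,"dy":0,"dz":-0.5,"spin":0,"grip":60},{"dx":0,"dy":0,"dz":-0.6,"spin":0,"grip":60},{"dx":0,"dy":0,"dz":-0.7,"spin":0,"grip":60},{"dx":0,"dy":0,"dz":-0.7,"spin":0,"grip":60},{"dx":0,"dy":0,"dz":-0.7,"spin":0,"grip":60},{"dx":0,"dy":0,"dz":-0.7,"spin":0,"grip":60}]'

```text
time_s: 10.52
tcp_pos: [0.5395, -0.1015, 0.075]
eef_rot: [-180.0, -0.0, -78.3]
contact_force: [-0.3, -0.2, -2.7]
gripper_width: 0.0635
```

>>> servo_tool --targets '[{"dx":0,"dy":0,"dz":-0.05,"spin":0,"grip":60},{"dx":0,"dy":0,"dz":-0.1,"spin":0,"grip":60},{"dx":0,"dy":0,"dz":-0.1,"spin":0,"grip":60},{"dx":0,"dy":0,"dz":-0.15,"spin":0,"grip":60},{"dx":0,"dy":0,"dz":-0.15,"spin":0,"grip":60},{"dx":0,"dy":0,"dz":-0.15,"spin":0,"grip":60},{"dx":0,"dy":0,"dz":-0.15,"spin":0,"grip":60},{"dx":0,"dy":0,"dz":-0.15,"spin":0,"grip":60},{"dx":0,"dy":0,"dz":-0.15,"spin":0,"grip":60},{"dx":0,"dy":0,"dz":-0.15,"spin":0,"grip":60}]'

```text
time_s: 11.35
tcp_pos: [0.5397, -0.1016, 0.0746]
eef_rot: [-180.0, -0.0, -78.2]
contact_force: [-4.2, 1.3, 9.1]
gripper_width: 0.0635
```

Floor contact at the expected height. Releasing and rising straight up.

>>> servo_tool --targets '[{"dx":0,"dy":0,"dz":0.1,"spin":0,"grip":75},{"dx":0,"dy":0,"dz":0.1,"spin":0,"grip":80},{"dx":0,"dy":0,"dz":0.1,"spin":0,"grip":90},{"dx":0,"dy":0,"dz":0.1,"spin":0,"grip":95},{"dx":0,"dy":0,"dz":0.1,"spin":0,"grip":95},{"dx":0,"dy":0,"dz":0.1,"spin":0,"grip":95},{"dx":0,"dy":0,"dz":0.1,"spin":0,"grip":95},{"dx":0,"dy":0,"dz":0.1,"spin":0,"grip":95},{"dx":0,"dy":0,"dz":0.1,"spin":0,"grip":95},{"dx":0,"dy":0,"dz":0.1,"spin":0,"grip":95}]'

```text
time_s: 12.18
tcp_pos: [0.5395, -0.1015, 0.0744]
eef_rot: [180.0, 0.0, -78.3]
contact_force: [-0.2, 0.4, -0.4]
gripper_width: 0.0835
```

>>> servo_tool --targets '[{"dx":0,"dy":0,"dz":1,"spin":0,"grip":95},{"dx":0,"dy":0,"dz":3,"spin":0,"grip":95},{"dx":0,"dy":0,"dz":6,"spin":0,"grip":95},{"dx":0,"dy":0,"dz":9,"spin":0,"grip":95},{"dx":0,"dy":0,"dz":12,"spin":0,"grip":95},{"dx":0.3,"dy":-0.5,"dz":14,"spin":0,"grip":95},{"dx":0.6,"dy":-1.5,"dz":15,"spin":0,"grip":95},{"dx":1,"dy":-2.5,"dz":15,"spin":0,"grip":95},{"dx":1,"dy":-3,"dz":15,"spin":0,"grip":95},{"dx":1,"dy":-3,"dz":15,"spin":0,"grip":95}]'

```text
time_s: 13.02
tcp_pos: [0.5488, -0.1323, 0.2236]
eef_rot: [179.9, 0.0, -78.3]
contact_force: [-0.6, -0.1, -1.3]
gripper_width: 0.0831
```

Run:
```python
from h import *
cal=r.get_calibration("wrist"); s=r.get_state();print(s["tcp_pos"],s["eef_rot"],s["time_s"])
np.savez("cal3.npz",K=cal["K"],extrinsics=cal["extrinsics"])
im=r.capture("wrist"); cv2.imwrite("pics/wrist3.png",im)
for c in("wrist","scene","side"):
    if c!="wrist": cv2.imwrite(f"pics/{c}3.png",r.capture(c))
    for n in("mark","dial_grip","pot_red","pot_green"):
        for k in r.cut_out(n,c)[:1]:
            print(c,n,round(k["p"],2),[int(x) for x in k["extent"]],np.argwhere(k["mask"]).mean(0)[::-1].round(1))
```

```text
[ 0.54881839 -0.13234584  0.22355212] [ 1.79911701e+02  2.79955937e-02 -7.83315012e+01] 13.0167
wrist dial_grip 0.94 [273, 75, 369, 167] [323.9 121.7]
wrist pot_red 0.83 [288, 214, 366, 310] [327.1 262.5]
wrist pot_green 0.78 [289, 299, 367, 365] [327.2 350.7]
scene dial_grip 0.68 [248, 272, 282, 304] [264.1 289.6]
scene pot_red 0.87 [277, 237, 302, 275] [289. 256.]
scene pot_green 0.56 [293, 224, 312, 259] [305.8 241.1]
side mark 0.56 [345, 190, 363, 216] [356.5 205.7]
side dial_grip 0.87 [328, 270, 355, 301] [339.7 287.9]
side pot_red 0.69 [307, 245, 331, 277] [318.7 259.6]
side pot_green 0.6 [300, 228, 320, 271] [305.5 245.8]
```

View pics/wrist3.png

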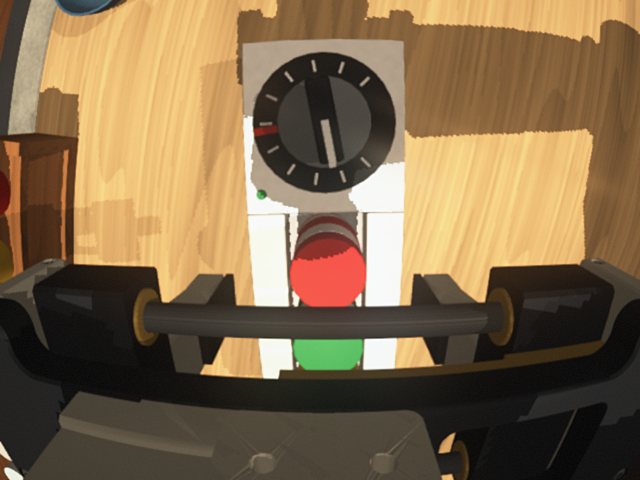

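The red pot stands in line with the green; dial centre (324,121), pointer down to (334,166), red mark at (265,131).

Run:
```python
from h import *
c=dict(np.load("cal3.npz")); im=cv2.imread("pics/wrist3.png").astype(int)
roi=np.zeros(im.shape[:2],bool); roi[50:190,250:396]=1
mk=roi&(im[...,2]>90)&(im[...,1]<70)&(im[...,0]<70)
def axis(m,z):
    p=np.argwhere(m)[:,::-1]; P=np.array([onz("wrist",u,v,z,c)[:2] for u,v in p]); m0=P.mean(0); w,V=np.linalg.eigh(np.cov((P-m0).T)); return len(p),m0,np.degrees(np.arctan2(V[1,1],V[0,1]))%180,4*np.sqrt(3*0+w)
print("mark",axis(mk,.061))
d=onz("wrist",324.5,121.5,.06,c)
# black face: fit outer ellipse
g=im.max(2); bl=np.zeros_like(roi); bl[45:195,248:400]=(g[45:195,248:400]<110); bl=bl.astype(np.uint8)
cn=max(cv2.findContours(bl,0,1)[0],key=cv2.contourArea)[:,0]; h=cv2.convexHull(cn)[:,0]
P=np.array([onz("wrist",u,v,.061,c)[:2] for u,v in h]); A=np.c_[2*P,np.ones(len(P))]; s=np.linalg.lstsq(A,(P**2).sum(1),rcond=None)[0]
ctr=s[:2]; print("centre",ctr,"R",np.sqrt(s[2]+ctr@ctr))
wh=np.zeros_like(roi); wh[118:172,312:345]=im.min(2)[118:172,312:345]>130
n,l,st,_=cv2.connectedComponentsWithStats(wh.astype(np.uint8)); k=1+st[1:,4].argmax(); print(st[k])
a=axis(l==k,.11); print("pointer",a, "dir from centre", np.degrees(np.arctan2(*(a[1]-ctr)[::-1])))
m=axis(mk,.061)[1]; print("mark dir",np.degrees(np.arctan2(*(m-ctr)[::-1])), np.linalg.norm(m-ctr))
import math
yaw=math.radians(11.7)
# centre predicted from empty place
print("pred ctr", np.array([.5375,-.0955])+123e-3*np.array([math.sin(yaw),-math.cos(yaw)]))
lid=onz("wrist",328,271,.12,c); print("red lid",lid)
```

```text
mark (159, array([ 0.6164296 , -0.19756548]), np.float64(19.531181399176944), array([0.00760674, 0.02426319]))
centre [ 0.56521394 -0.21576657] R 0.06550380236408908
[322 121  13  46 260]
pointer (260, array([ 0.55767305, -0.19754086]), np.float64(112.2605968994971), array([0.00512334, 0.04160963])) dir from centre 112.47733028982142
mark dir 19.564271861967825 0.054353691677031364
pred ctr [ 0.56244284 -0.21594441]
red lid [ 0.53717329 -0.09799832  0.12      ]
```

Run:
```python
from h import *
print(r.get_state()["joints"].round(1))
for c in("scene","side"):
    k=r.cut_out("brush_pot",c)[0]; e=[int(x) for x in k["extent"]]; print(c,k["p"],e,np.argwhere(k["mask"]).mean(0)[::-1])
for z in(.16,.2,.235): print(z,[onz("side",*p,z)[:2].round(3) for p in((388,281),(398,271),(422,275),(427,290))],[onz("scene",*p,z)[:2].round(3) for p in((198,329),(212,312),(233,312),(237,320))])
```

```text
[  6.4   9.5 -11.8  -0.  -68.6   5.4]
scene 0.75 [195, 307, 245, 389] [225.81674566 357.77303844]
side 0.64 [383, 271, 428, 370] [403.49279928 328.56750675]
0.16 [array([ 0.649, -0.327]), array([ 0.686, -0.296]), array([ 0.736, -0.326]), array([ 0.726, -0.383])] [array([ 0.59 , -0.437]), array([ 0.578, -0.385]), array([ 0.613, -0.352]), array([ 0.637, -0.361])]
0.2 [array([ 0.63 , -0.375]), array([ 0.665, -0.346]), array([ 0.713, -0.374]), array([ 0.704, -0.428])] [array([ 0.615, -0.45 ]), array([ 0.603, -0.4  ]), array([ 0.638, -0.367]), array([ 0.66 , -0.376])]
0.235 [array([ 0.614, -0.417]), array([ 0.647, -0.389]), array([ 0.694, -0.416]), array([ 0.684, -0.468])] [array([ 0.637, -0.461]), array([ 0.625, -0.412]), array([ 0.659, -0.381]), array([ 0.681, -0.389])]
```

>>> servo_tool --targets '[{"dx":0.3,"dy":-2,"dz":0,"spin":0.05,"grip":50},{"dx":0.7,"dy":-4,"dz":0,"spin":0.1,"grip":50},{"dx":1.1,"dy":-6,"dz":0,"spin":0.15,"grip":50},{"dx":1.4,"dy":-7.7,"dz":0,"spin":0.185,"grip":50},{"dx":1.5,"dy":-8.4,"dz":-1,"spin":0.185,"grip":50},{"dx":1.5,"dy":-8.4,"dz":-3.5,"spin":0.185,"grip":50},{"dx":1.5,"dy":-8.4,"dz":-6,"spin":0.185,"grip":50},{"dx":1.5,"dy":-8.4,"dz":-8,"spin":0.185,"grip":50},{"dx":1.5,"dy":-8.4,"dz":-9,"spin":0.185,"grip":50},{"dx":1.5,"dy":-8.4,"dz":-9,"spin":0.185,"grip":50}]'

```text
time_s: 14.7
tcp_pos: [0.5627, -0.2151, 0.1316]
eef_rot: [179.8, 0.1, -67.7]
contact_force: [-0.4, 0.8, 0.5]
gripper_width: 0.0437
```

>>> servo_tool --targets '[{"dx":0,"dy":0,"dz":-0.7,"spin":0,"grip":50},{"dx":0,"dy":0,"dz":-1.7,"spin":0,"grip":50},{"dx":0,"dy":0,"dz":-2.7,"spin":0,"grip":50},{"dx":0,"dy":0,"dz":-3.7,"spin":0,"grip":50},{"dx":0,"dy":0,"dz":-4.7,"spin":0,"grip":50},{"dx":0,"dy":0,"dz":-5.4,"spin":0,"grip":50},{"dx":0,"dy":0,"dz":-5.4,"spin":0,"grip":50},{"dx":0,"dy":0,"dz":-5.4,"spin":0,"grip":40},{"dx":0,"dy":0,"dz":-5.4,"spin":0,"grip":30},{"dx":0,"dy":0,"dz":-5.4,"spin":0,"grip":20}]' --squeeze 12

```text
time_s: 15.53
tcp_pos: [0.5649, -0.2156, 0.081]
eef_rot: [-180.0, -0.0, -67.7]
contact_force: [0.6, -0.0, 0.7]
gripper_width: 0.0288
```

>>> servo_tool --targets '[{"dx":0,"dy":0,"dz":0,"spin":0,"grip":15},{"dx":0,"dy":0,"dz":0,"spin":0,"grip":15},{"dx":0,"dy":0,"dz":0,"spin":0,"grip":15},{"dx":0,"dy":0,"dz":0,"spin":0,"grip":15},{"dx":0,"dy":0,"dz":0,"spin":0,"grip":15},{"dx":0,"dy":0,"dz":0,"spin":0,"grip":15},{"dx":0,"dy":0,"dz":0,"spin":0,"grip":15},{"dx":0,"dy":0,"dz":0,"spin":0,"grip":15},{"dx":0,"dy":0,"dz":0,"spin":0,"grip":15},{"dx":0,"dy":0,"dz":0,"spin":0,"grip":15}]'

```text
time_s: 16.37
tcp_pos: [0.5651, -0.2155, 0.081]
eef_rot: [-179.9, -0.0, -67.6]
contact_force: [1.9, 3.4, 5.8]
gripper_width: 0.0201
```

>>> servo_tool --targets '[{"dx":0,"dy":0,"dz":0,"spin":-0.04,"grip":15},{"dx":0,"dy":0,"dz":0,"spin":-0.12,"grip":15},{"dx":0,"dy":0,"dz":0,"spin":-0.2,"grip":15},{"dx":0,"dy":0,"dz":0,"spin":-0.28,"grip":15},{"dx":0,"dy":0,"dz":0,"spin":-0.36,"grip":15},{"dx":0,"dy":0,"dz":0,"spin":-0.44,"grip":15},{"dx":0,"dy":0,"dz":0,"spin":-0.52,"grip":15},{"dx":0,"dy":0,"dz":0,"spin":-0.6,"grip":15},{"dx":0,"dy":0,"dz":0,"spin":-0.68,"grip":15},{"dx":0,"dy":0,"dz":0,"spin":-0.72,"grip":15}]' --squeeze 20

```text
time_s: 17.2
tcp_pos: [0.5652, -0.2155, 0.081]
eef_rot: [-179.9, 0.0, -109.1]
contact_force: [1.5, 3.3, 5.4]
gripper_width: 0.0194
```

>>> servo_tool --targets '[{"dx":0,"dy":0,"dz":0,"spin":-0.08,"grip":15},{"dx":0,"dy":0,"dz":0,"spin":-0.18,"grip":15},{"dx":0,"dy":0,"dz":0,"spin":-0.28,"grip":15},{"dx":0,"dy":0,"dz":0,"spin":-0.38,"grip":15},{"dx":0,"dy":0,"dz":0,"spin":-0.48,"grip":15},{"dx":0,"dy":0,"dz":0,"spin":-0.58,"grip":15},{"dx":0,"dy":0,"dz":0,"spin":-0.68,"grip":15},{"dx":0,"dy":0,"dz":0,"spin":-0.78,"grip":15},{"dx":0,"dy":0,"dz":0,"spin":-0.86,"grip":15},{"dx":0,"dy":0,"dz":0,"spin":-0.9,"grip":15}]'

```text
time_s: 18.03
tcp_pos: [0.5652, -0.2156, 0.081]
eef_rot: [-180.0, 0.1, -160.7]
contact_force: [1.8, 1.0, 5.4]
gripper_width: 0.0196
```

>>> servo_tool --targets '[{"dx":0,"dy":0,"dz":0,"spin":0,"grip":15},{"dx":0,"dy":0,"dz":0,"spin":0,"grip":15},{"dx":0,"dy":0,"dz":0,"spin":0,"grip":15},{"dx":0,"dy":0,"dz":0,"spin":0,"grip":15},{"dx":0,"dy":0,"dz":0,"spin":0,"grip":30},{"dx":0,"dy":0,"dz":0,"spin":0,"grip":50},{"dx":0,"dy":0,"dz":0,"spin":0,"grip":50},{"dx":0,"dy":0,"dz":0,"spin":0,"grip":50},{"dx":0,"dy":0,"dz":0,"spin":0,"grip":50},{"dx":0,"dy":0,"dz":0,"spin":0,"grip":50}]'

```text
time_s: 18.87
tcp_pos: [0.5642, -0.2156, 0.0802]
eef_rot: [180.0, -0.0, -160.5]
contact_force: [0.3, 0.2, -0.7]
gripper_width: 0.0435
```

Opened; rise and back off so the camera sees the dial.

>>> servo_tool --targets '[{"dx":0,"dy":0,"dz":1,"spin":0,"grip":50},{"dx":0,"dy":0,"dz":3,"spin":0,"grip":50},{"dx":0,"dy":0,"dz":6,"spin":0,"grip":50},{"dx":0,"dy":0,"dz":9,"spin":0,"grip":50},{"dx":0,"dy":0,"dz":12,"spin":0,"grip":50},{"dx":2,"dy":0.5,"dz":14,"spin":0,"grip":50},{"dx":4.5,"dy":1.5,"dz":15,"spin":0,"grip":50},{"dx":7,"dy":2,"dz":15,"spin":0,"grip":50},{"dx":8,"dy":2.5,"dz":15,"spin":0,"grip":50},{"dx":8,"dy":2.5,"dz":15,"spin":0,"grip":50}]'

```text
time_s: 19.7
tcp_pos: [0.646, -0.1896, 0.2301]
eef_rot: [180.0, -0.0, -160.4]
contact_force: [0.3, -0.3, -0.7]
gripper_width: 0.0439
```

Run:
```python
from h import *
c=r.get_calibration("wrist"); im=r.capture("wrist"); cv2.imwrite("pics/wrist4.png",im); sd=r.capture("side"); cv2.imwrite("pics/side4.png",sd)
np.savez("cal4.npz",K=c["K"],extrinsics=c["extrinsics"])
print(r.get_state()["tcp_pos"],r.get_state()["time_s"], proj("wrist",[.5648,-.216,.061],c))
cr=cv2.resize(sd[200:350,240:400],(533,500),interpolation=cv2.INTER_CUBIC)
p=proj("wrist",[.5648,-.216,.08],c).astype(int); x0,y0=max(0,p[0]-100),max(0,p[1]-100)
w=cv2.resize(im[y0:y0+200,x0:x0+100*2][:, :200],(267,267) if 0 else (266,266))
o=np.zeros((500,799,3),np.uint8); o[:,:533]=cr; o[:266,533:]=w; cv2.imwrite("pics/chk4.png",o); print(x0,y0)
```

```text
[ 0.64401547 -0.19030772  0.23005554] 19.8 [325.62915159 121.30340053]
225 20
```

View pics/chk4.png

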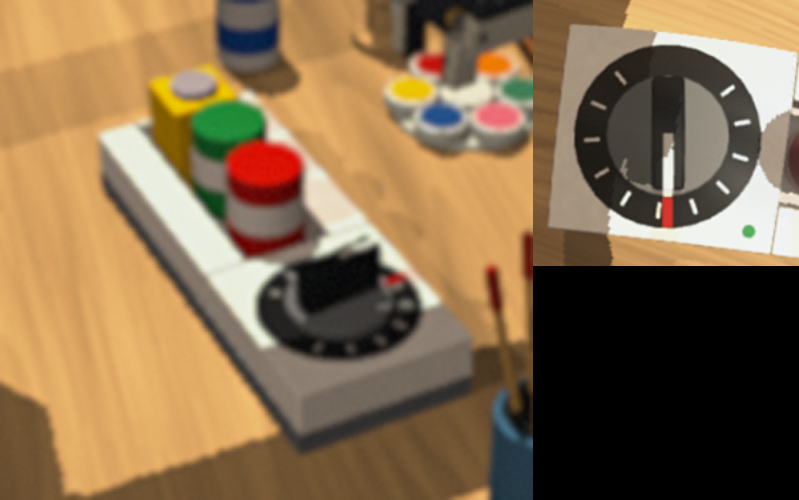

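The pointer lines up with the red mark, and all three containers stand upright and level in the well. The arm is clear, so I'm handing in.

```bash
python3 -c "
from plant import r
print(r.get_state()['contact_force'].round(1)); print(r.close_job())"
```

```text
[ 0.  -0.6 -0.6]
the job is handed in; nothing more can be done
None
```

I put the red pot in the empty place beside the green pot, lowering it until it touched the floor and then letting go. I then gripped the dial's bar, turned it about 93° clockwise, let go and moved the arm clear. The job was handed in with about 20 s of the 61 s used; no verdict was reported.

- **Final picture check:** The last wrist picture shows the white pointer in line with the red mark. The last side picture shows the red pot, green pot and yellow tin upright in the well. I judged both by eye and did not measure the final pointer distance.
- **Pot position:** After release, the red lid measured 2–3 mm from the centre I had estimated for the empty place. The tool reached floor contact at 75 mm, the height I expected for the pot to stand on the well floor.
- **Contact:** The last force reading was under 1 N, so the arm was touching nothing.
- **Bystanders:** I did not measure their final positions. No unexpected contact showed in the forces, and those in the last pictures looked undisturbed.

Two things went wrong on the way:
- **Refused call:** The first move call was refused because some row fields were missing, and nothing moved.
- **Off-centre grasp:** I picked up the red pot about 5 mm off centre because I used a camera pose taken after the arm had settled. I found this in the next picture and corrected for it before placing.

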